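Clear the pile on the washbasin ledge

TASK

Take the pile on the ledge apart from the top and set each thing upright inside the rim of its own place: first the green hairbrush in the green dish, then the blue-lidded jar in the blue dish, then the white soap caddy lengthways in the grey tray. Last, lay the steel tongue cleaner fully down into its cut-out in the wooden tray. Set things down rather than dropping them, tip nothing over, and leave the red mug and the toothbrush glass where they stand.

Things in the scene. Friction and masses are not known exactly. Their poses are not given: they have to be found in the camera images.
- brush: Small round green plastic hairbrush, standing bristles down on top of the pile: black bristle bundle 42 mm across and 14 mm tall, above it a green disc 46 mm across (14 to 24 mm up), above that an upright round green grip 24 mm across from 24 to 50 mm up. Origin: centre of its underside (bristle tips), z up. 45 g.
- jar: Round jar with a flat blue screw lid and white lower half, 66 mm across, 40 mm tall, in the middle of the pile between caddy and brush. Origin: centre of its underside, z up. About 110 g.
- caddy: White plastic soap caddy, a closed flip-top box 130 mm long (its x), 66 mm wide (its y), 34 mm tall, with a grey seam and a flat lid held shut; it is the bottom of the pile. A 5 mm thumb tab sticks out at its +x end; either way round is fine. Origin: centre of its underside. About 160 g.
- cleaner: Steel tongue cleaner lying flat by itself on the tiles: straight handle 90 mm long (along its x), 16 mm wide, 18 mm tall, and at the +x end a flat loop of 6 mm rod, 44 mm wide in all, reaching 82 mm from the origin (its rod lies 2 to 8 mm up). Origin: middle of the handle's underside, close to the centre of mass. About 60 g.
- green_dish: Round green plastic dish, place of the hairbrush: 100 mm across, floor 4 mm above its underside and 92 mm across, rim 4 mm thick and 8 mm tall in all. Fixed. Origin: centre of its underside.
- blue_dish: Round blue plastic dish, place of the jar: 100 mm across, floor 4 mm above its underside and 92 mm across, rim 4 mm thick and 8 mm tall in all. Fixed. Origin: centre of its underside. (A third such dish, red, holds the mug and is no target.)
- caddy_tray: Rectangular grey plastic tray, place of the caddy: 162 mm long (its x) by 98 mm wide (its y), walls 4 mm thick and 9 mm tall, floor 4 mm above its underside and 154 x 90 mm inside. Fixed. Origin: centre of its underside.
- cutout_tray: Fixed low wooden tray, x -62 to +100 mm, y +-39 mm from its origin (on the underside), with one black-floored pocket in the tongue cleaner's outline: handle slot 26 mm wide (x -51 to +39), loop recess 54 mm wide (x +39 to +88). Top 10 mm, pocket floor 3 mm up. Home: the cleaner's origin 3 mm straight above the tray's, same x direction.
- mug: Bystander: red plastic mug, 72 mm across, 82 mm tall, with a handle at its +y side, standing in the red dish. Origin: centre of its underside.
- brush_glass: Bystander: glass tumbler, 72 mm across, 100 mm tall, with two toothbrushes reaching about 185 mm up, at the right-hand side of the ledge. Origin: centre of its underside.
There are look-alikes about, which are no part of the job. What is shaped like the jar but pink or yellow is not meant.

How it is judged:
By the outcome, as a careful person would: the job done as asked, in the order asked, and still so for the second after the job is handed in, with the robot touching nothing.
It also fails if it takes over 136 s, if anything falls off the work surface, if the arm or the gripper's body presses on something with over 40 N, if the wrist force passes 120 N, or if a joint passes its speed limit or range.

ROBOT

A 6-joint arm with a two-finger parallel gripper is mounted at the origin on the work surface. World frame = base frame: x ahead of the robot, y to its left, z up, the work surface at z = 0. Lengths are in m, angles in rad, forces in N, time in s.
With the tool pointing down it reaches from about 0.225 to 0.875 m from the base axis. Payload 3.4 kg.
Tool frame: the origin (TCP) lies between the finger pads; the fingertips stand 22 mm ahead of it and the grasp point (between the pads) lies 3 mm ahead of it (manip.finger_overhang is the distance from the TCP to the fingertips, in m); z points along the fingers, y is the line along which they close (so a half turn about z gives the same grasp; the last joint's range is limited). The gripper opens to 85 mm and grips with 20 to 120 N. Pads are 22 mm wide; open, the fingers measure 114 mm over their backs; the gripper's body (76 mm by 85 mm) begins 54 mm behind the grasp point. The pads swing forward as they close: fully open they stand 13 mm farther back than shut.
Start: joints at [-1.434, 0.276, 1.505, -0, 1.361, -0.121], TCP at [0.147, -0.556, 0.253] pointing down, gripper open.
Joint ranges: [-2.89, 2.89], [-0.75, 2.08], [0.22, 2.7], [-1.18, 4.32], [0.11, 2.71], [-2.7, 2.7]. Speed limits (rad/s): [2.57, 2.57, 3.14, 3.14, 3.14, 3.14].

INTERFACE

Orientations are given as a unit quaternion [w, x, y, z].
In Python, from rig import get_state, eyes, order, manip gives the robot as it stands.
- The arm moves only by the tool drive_tool, never from a script. Its argument "rows" is a list of rows, each a list of 4 numbers: the shift along the tool's x, y, z in units of 25 mm (1.0 is 25 mm), then the turn about the tool's z in units of 6 degrees (1.0 is 6 degrees). A call has exactly 8 rows; each row is the pose to reach, as a shift and turn from the pose commanded when the call began, along the tool's axes at that moment; what a row does not reach only later rows make up. A row lasts 1/12 s, in which the tool goes at most 41.7 mm and 7.16 degrees, less where a joint would pass 70% of its speed; a pose out of reach is approached as far as the arm can. A call with a gripper value outside its range is refused whole. "grip" is the finger opening in mm, from 0 to 85.4, set as the call begins (left out, the last holds). The fingers move at their own pace and stop on an object; "newtons" is the grip in N (left out, the last holds). Time passes only in rows, so rows that repeat a pose let the fingers close, or fill a call up. It gives the time, the measured TCP pose, the force, the opening and the grip force at its end, in the units of the state.
- get_state(): the state, without advancing time (a new reading comes with each control period).
- eyes.get_image(name): name is "scene" or "top"; returns (picture, depth): 384x512x3 uint8, red, green, blue; 384x512 float32, m along the optical axis (not along the pixel's ray), 0 where there is no reading.
- eyes.camera_info(name): a dict with "fx", "fy", "cx", "cy" (pixels), "dist" ([k1, k2, p1, p2, k3] as OpenCV has them; the pictures are not rectified), "R" (3x3) and "t" (3): a world point X has camera coordinates R X + t. Camera axes: x right, y down, z forward; pixel columns grow to the right and rows downward; lengths in m; the calibration is good to about 2 mm. A picture is of the moment at which its call begins. camera_info takes no time and is no camera call.
- order.sign_off(): hands the job in; it is judged then, once.
The state is a dict: "clock": time; "qpos": joint angles; "qd": joint speeds; "effort": joint torques, N m; "position": TCP position; "ee_rot": TCP orientation; "contact_force": force on the tool from outside, world axes, zero at the start; "moment": the same for the moment, N m; "width": finger opening in m; "gripper_force": force on a finger pad.
Only numpy, scipy, OpenCV 4.12 (cv2) and the standard library are available. Lean on these libraries where they do the work, as an engineer would, in place of code of your own. Each camera call takes 0.05 s, during which the arm holds its last target. There are 200 camera calls.

## Working session

There is one attempt and no reset: what is moved stays moved. The work goes in short steps, Python scripts to look and compute and a tool call to move; the robot and the scene stay as the last step left them, time stands still between calls to the robot, and variables do not carry over. Pictures are saved under pics/ and viewed, at most 14 in all, crops included, and the job is handed in when it is done.

Besides the shell and the picture viewer there is one more tool, called after "Call:" by a JSON object that holds its "method" and its "body", one argument or row to a line. drive_tool: Moves the arm, as the interface text tells. Its arguments: {"type":"object","properties":{"rows":{"type":"array","items":{"type":"array","items":{"type":"number"}}},"grip":{"type":"number"},"newtons":{"type":"number"}},"required":["rows"]}

```bash
mkdir -p pics; ls
python3 - <<'E'
from rig import get_state, eyes, order, manip
import numpy as np, cv2
print(get_state()); print([a for a in dir(manip) if a[0]!='_'])
for n in("scene","top"):
    p,d=eyes.get_image(n); np.savez(f"{n}0.npz",p=p,d=d); cv2.imwrite(f"pics/{n}0.png",cv2.resize(p[:,:,::-1],(800,600)))
    print(n,eyes.camera_info(n))
E
```

```text
pics
{'clock': 0.0, 'qpos': array([-1.43399644e+00,  2.76606494e-01,  1.50614637e+00, -1.32772547e-05,
        1.36065834e+00, -1.20989521e-01]), 'qd': array([-0.0008051 ,  0.00129348,  0.00013941,  0.00017233, -0.00069611,
        0.0003916 ]), 'effort': array([-2.45701805e-03, -4.16780198e+01, -2.45807523e+01, -4.92451654e-04,
        1.11204333e-02,  1.22171312e-05]), 'position': array([ 0.14652291, -0.55552149,  0.25242782]), 'ee_rot': array([-9.09197096e-04,  9.91703983e-01,  1.28539421e-01, -1.36790523e-05]), 'contact_force': array([ 0.07677323, -0.46980301,  0.1085378 ]), 'moment': array([-0.0096511 ,  0.01485174,  0.00970519]), 'gripper_force': 0.0, 'width': 0.08569138467906472}
['MotionError', 'finger_overhang']
scene {'fx': 457.9949193134174, 'fy': 457.9949193134174, 'cx': 256.8731875717716, 'cy': 195.82240082179263, 'dist': array([0.01044499, 0.        , 0.        , 0.        , 0.        ]), 'R': array([[ 0.75892717,  0.65088642, -0.01940151],
       [ 0.38260719, -0.46982932, -0.79553262],
       [-0.52691678,  0.59632816, -0.60560006]]), 't': array([-0.30456362, -0.1383322 ,  1.54488392])}
top {'fx': 387.0519631804285, 'fy': 387.0519631804285, 'cx': 254.73133128249856, 'cy': 195.0268868795339, 'dist': array([-0.05777952,  0.        ,  0.        ,  0.        ,  0.        ]), 'R': array([[ 0.0068092 , -0.99997507,  0.00187061],
       [-0.99790217, -0.00691549, -0.06436959],
       [ 0.06438092, -0.00142838, -0.99792437]]), 't': array([-0.08258019,  0.48434856,  1.12900608])}
```

View pics/scene0.png

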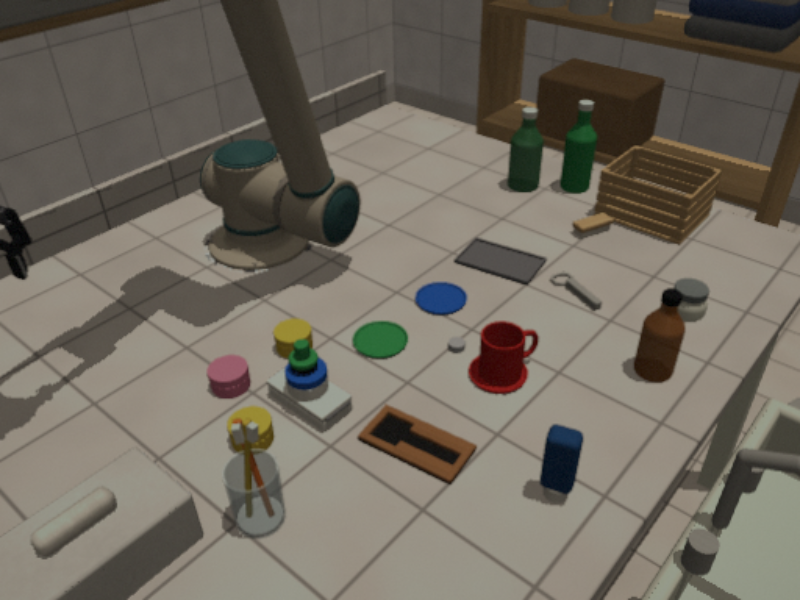

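View pics/top0.png

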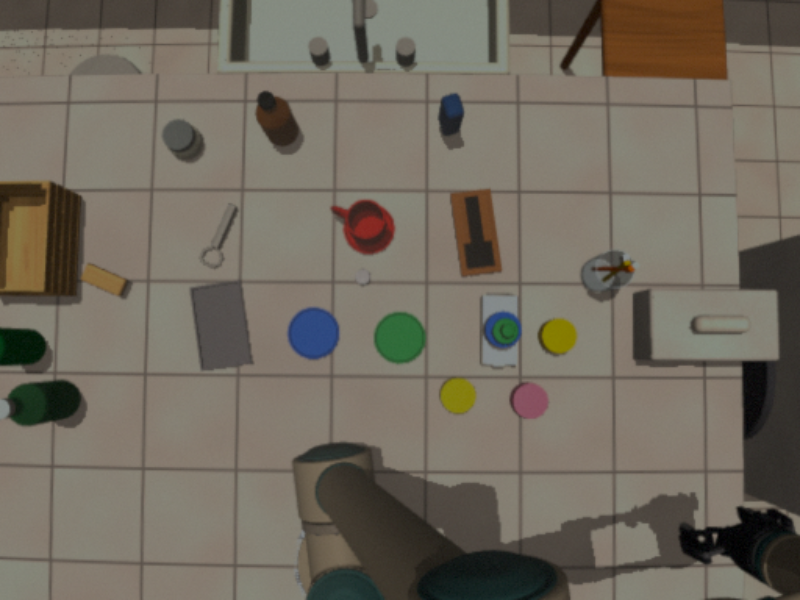

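The scene picture (800x600) shows the pile at about (308,375) with green brush, blue jar and white caddy, yellow jars at (293,337) and (250,428), and a pink jar at (229,376). The green dish is at (380,340), the blue dish at (441,298), the grey tray at (500,260) and the cleaner at (578,290).

In the top picture the pile is at (503,330) and the yellow look-alikes are at (558,336) and (458,395), with pink at (530,400). The dishes are at (400,337) and (313,333), the grey tray at (222,325), the wooden tray at (475,232) and the cleaner at (220,235).

Candidates in the top picture:
- **Brush:** pile green (505,330). Not the bottles at (20,345) and (45,400), nor the dish at (400,337).
- **Jar:** blue lid (503,330). Not the blue box (451,115), the yellow or pink jars, or the grey jar (182,138).
- **Caddy:** white box in the pile. Not the big white box (705,325).
- **Cleaner:** steel (220,235). Not the tan block (105,280).

```bash
cat > h.py <<'E'
from rig import get_state, eyes
import numpy as np, cv2
C={n:eyes.camera_info(n) for n in("scene","top")}
def rays(n,px):
    c=C[n];K=np.array([[c['fx'],0,c['cx']],[0,c['fy'],c['cy']],[0,0,1]])
    u=cv2.undistortPoints(np.float64(px).reshape(-1,1,2),K,c['dist'])[:,0]
    return np.c_[u,np.ones(len(u))]
def plane(n,px,z):
    c=C[n];r=rays(n,px)@c['R'];o=-c['R'].T@c['t']
    return o+r*((z-o[2])/r[:,2])[:,None]
def pts(n,m,d):
    v,u=np.nonzero(m&(d>0));c=C[n]
    return (rays(n,np.c_[u,v])*d[v,u][:,None]-c['t'])@c['R']
def blob(mask,roi):   # roi in 512x384 px: x0,y0,x1,y1 -> biggest blob
    m=np.zeros_like(mask,np.uint8);x0,y0,x1,y1=roi;m[y0:y1,x0:x1]=mask[y0:y1,x0:x1]
    k,l,s,_=cv2.connectedComponentsWithStats(m);return l==1+np.argmax(s[1:,4])
def contour(m):
    return max(cv2.findContours(m.astype(np.uint8),0,cv2.CHAIN_APPROX_NONE)[0],key=cv2.contourArea)[:,0]
def circ(P):  # area centroid of contour on plane
    (a,r)=cv2.minEnclosingCircle(np.float32(P[:,:2]));m=cv2.moments(np.float32(P[:,:2]*1000).reshape(-1,1,2))
    return np.round([m['m10']/m['m00'],m['m01']/m['m00'],r*1000,2e0*np.sqrt(m['m00']/np.pi)],1)
def rect(P):
    return cv2.minAreaRect(np.float32(P[:,:2]*1000))
E
python3 - <<'E'
from h import *
f=np.load('top0.npz');p,d=f['p'],f['d'];hsv=cv2.cvtColor(p,cv2.COLOR_RGB2HSV);H,S,V=[hsv[:,:,i].astype(int) for i in range(3)]
g=(H>45)&(H<85)&(S>110);b=(H>100)&(H<130)&(S>110)
def show(n,m,z,fn):
    P=plane('top',contour(m),z);q=pts('top',m,d);print(n,m.sum(),fn(P),'depth z pct',np.round(np.percentile(q[:,2],[5,25,50,75,95])*1000,1))
show('green dish',blob(g,(230,190,285,240)),.008,circ)
show('blue dish',blob(b,(180,190,222,235)),.008,circ)
mb=blob(g,(305,190,340,235));show('brush all',mb,.124,circ)
show('jar blue',blob(b|g,(305,190,340,235)),.074,circ)
white=(S<60)&(V>135);show('caddy',blob(white|b|g,(300,180,338,242)),.034,rect)
gray=(V<110)&(S<90);show('graytray',blob(gray,(115,175,170,245)),.009,rect)
wood=(H<20)&(S>120)|(V<60);show('wood',blob(wood,(280,115,326,182)),.010,rect)
show('pocket',blob(V<60,(280,115,326,182)),.003,rect)
print(p[145,145:155],p[200,312])
ym=(H>20)&(H<32)&(S>150)
show('yel1',blob(ym,(340,195,375,235)),.04,circ);show('yel2',blob(ym,(278,235,310,268)),.04,circ)
cr=lambda x0,y0,x1,y1:cv2.resize(p[y0:y1,x0:x1,::-1],(400,500),interpolation=2)
cv2.imwrite('pics/crop.png',np.hstack([cr(290,170,354,250),cr(115,120,179,200)]))
E
```

```text
green dish 764 [423.7 -82.5  46.7  89.8] depth z pct [0.3 2.5 4.1 5.8 8. ]
blue dish 799 [431.5  82.2  47.6  92.1] depth z pct [0.5 2.6 4.3 6.  8.4]
brush all 200 [ 434.9 -262.3   21.9   40.6] depth z pct [ 94.3  96.7  98.6 121.4 125.4]
jar blue 378 [ 438.9 -267.2   32.4   61.2] depth z pct [ 71.4  74.2  94.3  99.  124.6]
caddy 578 ((454.6157531738281, -273.7716369628906), (90.31217956542969, 66.91459655761719), 0.41295918822288513) depth z pct [ 32.   35.   74.1  97.  123.1]
graytray 2007 ((442.4183654785156, 245.73426818847656), (161.25315856933594, 204.75506591796875), 84.40260314941406) depth z pct [-0.8  2.2  4.1  6.1  9.8]
wood 1315 ((627.2542724609375, -226.93533325195312), (160.22128295898438, 76.2724609375), 8.021442413330078) depth z pct [ 0.2  3.5  8.  10.3 12.8]
pocket 494 ((629.2684326171875, -228.85853576660156), (136.80682373046875, 51.367156982421875), 6.81756067276001) depth z pct [-0.9  1.4  2.9  4.4  6.7]
[[ 66  64  56]
 [ 64  58  54]
 [ 93  87  79]
 [128 121 110]
 [134 128 115]
 [131 126 113]
 [134 129 116]
 [133 128 115]
 [123 118 105]
 [102  95  86]] [132 138 139]
yel1 413 [ 428.7 -375.4   34.4   64.1] depth z pct [32.  38.1 39.8 41.4 43.4]
yel2 396 [ 318.3 -189.3   32.4   61.8] depth z pct [36.8 38.8 40.1 41.4 43.3]
```

View pics/crop.png

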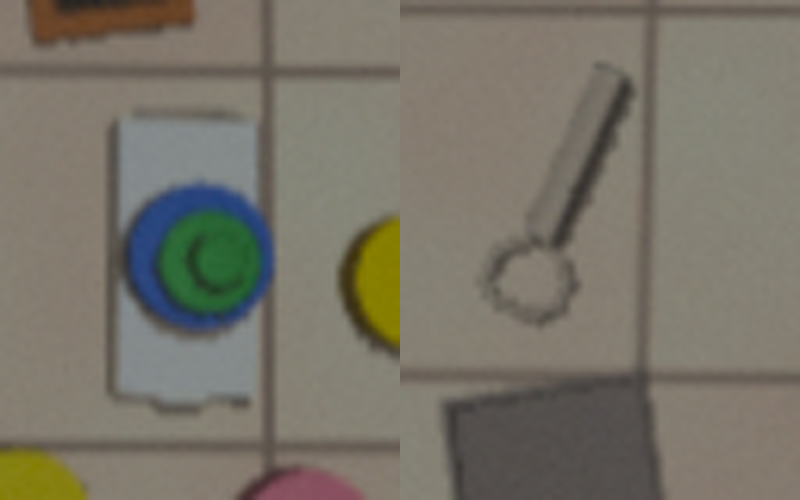

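The left crop confirms the pile: white caddy with its tab at the lower edge (crop 175,405), blue lid at (200,258) and green brush at (215,255), with no pink or yellow in the stack. The right crop shows the cleaner with its handle from (605,75) to (550,240) and its loop at (535,280). Next I refine by depth, averaged over a few frames.

```bash
cat >> h.py <<'E'
def avg(n,k=6):
    a=[eyes.get_image(n) for _ in range(k)]
    D=np.array([x[1] for x in a]);D[D==0]=np.nan
    return np.mean([x[0] for x in a],0).astype(np.uint8),np.nan_to_num(np.nanmean(D,0)).astype(np.float32)
def zmap(n,d):
    v,u=np.mgrid[:384,:512];c=C[n]
    P=(rays(n,np.c_[u.ravel(),v.ravel()])*d.reshape(-1,1)-c['t'])@c['R'];return P.reshape(384,512,3)
E
python3 - <<'E'
from h import *
import warnings;warnings.filterwarnings('ignore')
p,d=avg('top',6);np.savez('top1.npz',p=p,d=d);W=zmap('top',d);Z=W[:,:,2]*1000
hsv=cv2.cvtColor(p,cv2.COLOR_RGB2HSV);H,S,V=[hsv[:,:,i].astype(int) for i in range(3)]
sh=lambda n,m,z,fn:print(n,m.sum(),fn(plane('top',contour(m),z)),'meanz',np.median(Z[m]).round(1), 'mean',W[m].mean(0).round(4))
R=(300,180,345,245)
sh('grip',blob(Z>112,R),.124,circ); sh('disc',blob(Z>86,R),.098,circ); sh('lid',blob(Z>60,R),.074,circ); sh('lidonly',blob((Z>66)&(Z<80),R),.074,circ)
sh('caddy',blob(Z>20,R),.034,rect)
sh('gray',blob((V<105)&(S<60)&(Z<20),(118,178,165,240)),.009,rect)
R2=(120,125,160,178)
sh('handle',blob(Z>9,R2),.018,rect); sh('cleaner',blob(Z>3.2,R2),.008,rect)
m=blob(V<62,(280,115,326,182));mm=contour(m);print('pocket contour ends',plane('top',cv2.approxPolyDP(mm.astype(np.int32),2,True)[:,0],.006)[:,:2].round(3).tolist())
sp,sd=avg('scene',6);np.savez('scene1.npz',p=sp,d=sd);Ws=zmap('scene',sd);Zs=Ws[:,:,2]*1000
Rs=(160,210,230,280)
for n,lo,hi in(('grip',120,128),('disc',95,101),('lid',71,77),('caddy',31,37)):
    m=blob((Zs>lo)&(Zs<hi),Rs);print('scene',n,m.sum(),(Ws[m].min(0)/2+Ws[m].max(0)/2).round(4))
hs=cv2.cvtColor(sp,cv2.COLOR_RGB2HSV).astype(int);g=(hs[...,0]>45)&(hs[...,0]<85)&(hs[...,1]>110);b=(hs[...,0]>100)&(hs[...,0]<130)&(hs[...,1]>110)
for n,m,r in(('gd',g,(220,200,265,235)),('bd',b,(260,175,305,205))): print(n,circ(plane('scene',contour(blob(m,r)),.008)))
v=(Zs>9)&(Zs<25);m=blob(v,(350,165,390,202));print('handle scene',rect(Ws[m]),Ws[m].mean(0))
E
```

```text
grip 58 [ 436.1 -266.4   12.3   20.4] meanz 123.7 mean [ 0.4362 -0.2666  0.1232]
disc 206 [ 435.8 -266.9   22.9   41.9] meanz 98.3 mean [ 0.4357 -0.2656  0.1051]
lid 420 [ 438.9 -266.6   33.6   62.4] meanz 75.7 mean [ 0.4385 -0.2639  0.089 ]
lidonly 210 [ 438.9 -266.9   33.3   62.1] meanz 73.9 mean [ 0.4413 -0.2628  0.0737]
caddy 1064 ((438.66436767578125, -270.87158203125), (73.0134048461914, 133.8126220703125), 89.91608428955078) meanz 34.8 mean [ 0.4389 -0.2636  0.0557]
gray 1867 ((444.5764465332031, 258.5544128417969), (126.08969116210938, 181.754150390625), 87.90299224853516) meanz 4.0 mean [0.4454 0.2598 0.0044]
handle 178 ((633.7930908203125, 256.3901672363281), (18.300758361816406, 90.24327850341797), 67.58496856689453) meanz 17.5 mean [0.6337 0.2571 0.017 ]
cleaner 270 ((616.8809204101562, 262.61029052734375), (43.95616912841797, 127.1756591796875), 64.72689056396484) meanz 16.4 mean [0.6177 0.2634 0.0136]
pocket contour ends [[0.696, -0.212], [0.61, -0.221], [0.601, -0.206], [0.562, -0.211], [0.565, -0.26], [0.607, -0.257], [0.616, -0.239], [0.696, -0.23]]
scene grip 58 [ 0.4342 -0.2697  0.123 ]
scene disc 131 [ 0.4343 -0.2696  0.0976]
scene lid 233 [ 0.4378 -0.2693  0.0739]
scene caddy 513 [ 0.4352 -0.2704  0.0339]
gd [424.4 -85.1  49.1  94. ]
bd [432.   78.5  49.8  94.1]
handle scene ((625.844970703125, 259.7825012207031), (24.328691482543945, 104.90739440917969), 61.584163665771484) [0.63490626 0.25270967 0.01634215]
```

```bash
cat > go.py <<'E'
# usage: go.py x y z yaw(mm,deg: tool x axis heading) -> remaining shift in tool units
import sys,numpy as np
from scipy.spatial.transform import Rotation as Ro
from rig import get_state
s=get_state();w=s['ee_rot'];R=Ro.from_quat([w[1],w[2],w[3],w[0]]).as_matrix()
y=np.degrees(np.arctan2(R[1,0],R[0,0]));a=[float(v) for v in sys.argv[1:]]
print('t %.2f pos'%s['clock'],(s['position']*1000).round(1),'yaw %.2f tilt %.2f w %.1f'%(y,np.degrees(np.arccos(-R[2,2])),s['width']*1000),'F',s['contact_force'].round(1),s['gripper_force'])
for i in range(0,len(a),4):
    d=R.T@(np.array(a[i:i+3])-s['position']*1000)/25;t=((y-a[i+3]+180)%360-180)/6;print('go',d.round(2),round(t,2))
E
python3 go.py 435 -268 200 0
```

```text
t 0.70 pos [ 146.6 -556.   253.4] yaw 14.77 tilt 0.01 w 85.3 F [ 0.3 -0.2  0.3] 0.0
go [14.09 -8.2   2.13] 2.46
```

Call:
{"method": "drive_tool", "body": {
  "rows": [
    [0.6,-0.35,0,0.4],
    [1.8,-1.05,0,0.8],
    [3.2,-1.85,0.2,1.2],
    [4.6,-2.67,0.4,1.6],
    [6.0,-3.48,0.6,2.0],
    [7.4,-4.3,0.8,2.46],
    [8.6,-5.0,1.0,2.46],
    [9.4,-5.46,1.2,2.46]
  ],
  "grip": 50,
  "newtons": 25
}}

```text
clock: 1.37
position: [0.3408, -0.3614, 0.2234]
ee_rot: [-0.0, 1.0, 0.001, 0.001]
contact_force: [0.7, -0.8, -0.1]
width: 0.0499
gripper_force: 0.0
```

```bash
python3 go.py 435 -268 160 0
```

```text
t 1.37 pos [ 340.8 -361.4  223.4] yaw 0.10 tilt 0.08 w 49.9 F [ 0.7 -0.8 -0.1] 0.0
go [ 3.77 -3.73  2.54] 0.02
```

Call:
{"method": "drive_tool", "body": {
  "rows": [
    [0.9,-0.9,0.4,0.02],
    [2.0,-2.0,1.0,0.02],
    [3.0,-2.95,1.8,0.02],
    [3.6,-3.55,2.3,0.02],
    [3.77,-3.73,2.54,0.02],
    [3.77,-3.73,2.9,0.02],
    [3.77,-3.73,3.5,0.02],
    [3.77,-3.73,3.94,0.02]
  ]
}}

```text
clock: 2.03
position: [0.4328, -0.272, 0.1244]
ee_rot: [0.001, 1.0, -0.001, -0.0]
contact_force: [-0.7, 0.4, -0.4]
width: 0.0499
gripper_force: 0.0
```

```bash
python3 go.py 435 -268 124 0; python3 -c "
from h import *
p,d=eyes.get_image('scene');cv2.imwrite('pics/b1.png',cv2.resize(p[180:290,140:260,::-1],(720,660))[:600])"
```

```text
t 2.03 pos [ 432.8 -272.   124.4] yaw -0.12 tilt 0.08 w 49.9 F [-0.7  0.4 -0.4] 0.0
go [ 0.09 -0.16  0.02] -0.02
```

View pics/b1.png

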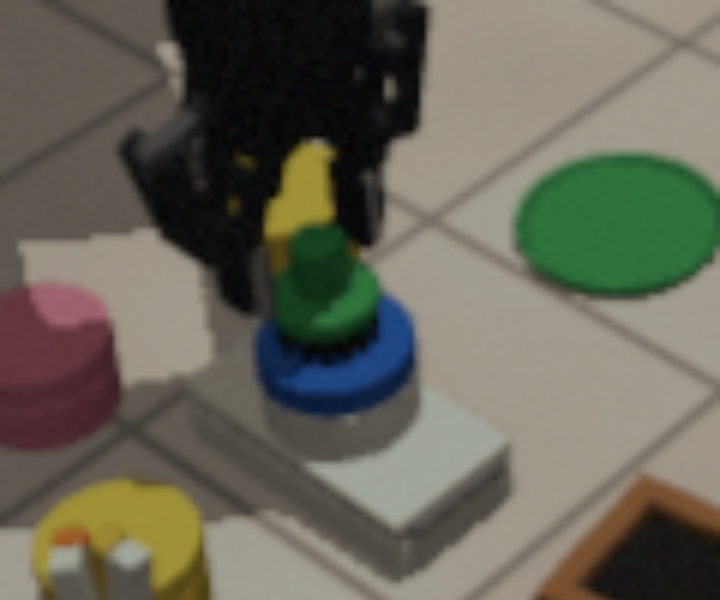

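The gripper straddles the green grip at (320,255), with one finger at (240,290) and the other at (370,230). I close, then lift.

Call:
{"method": "drive_tool", "body": {
  "rows": [
    [0,0,0,0],
    [0,0,0,0],
    [0,0,0,0],
    [0,0,0,0],
    [0,0,0,0],
    [0,0,0,0],
    [0,0,0,0],
    [0,0,0,0]
  ],
  "grip": 15,
  "newtons": 25
}}

```text
clock: 2.75
position: [0.4335, -0.2714, 0.1254]
ee_rot: [0.001, 1.0, -0.001, 0.0]
contact_force: [-1.2, -0.4, 4.3]
width: 0.0231
gripper_force: 25.3
```

```bash
python3 go.py 424 -84 180 0
```

```text
t 2.75 pos [ 433.5 -271.4  125.4] yaw -0.09 tilt 0.09 w 23.1 F [-1.2 -0.4  4.3] 25.344226956367493
go [-0.39 -7.49 -2.19] -0.02
```

Call:
{"method": "drive_tool", "body": {
  "rows": [
    [0,0,-0.4,0],
    [0,0,-1.1,0],
    [0,-0.4,-1.5,0],
    [-0.05,-1.3,-1.7,0],
    [-0.1,-2.5,-1.7,0],
    [-0.2,-3.7,-1.7,0],
    [-0.3,-4.9,-1.7,0],
    [-0.35,-6.0,-1.7,0]
  ]
}}

```text
clock: 3.42
position: [0.4239, -0.1184, 0.1677]
ee_rot: [-0.0, 1.0, -0.001, -0.0]
contact_force: [1.1, 0.2, 0.1]
width: 0.0229
gripper_force: 25.0
```

```bash
python3 go.py 424 -84 57 0; python3 -c "
from h import *
p,d=eyes.get_image('scene');cv2.imwrite('pics/b2.png',cv2.resize(p[150:270,160:300,::-1],(700,600)))"
```

```text
t 3.42 pos [ 423.9 -118.4  167.7] yaw -0.13 tilt 0.06 w 22.9 F [1.1 0.2 0.1] 24.99892920255661
go [ 0.   -1.37  4.43] -0.02
```

View pics/b2.png

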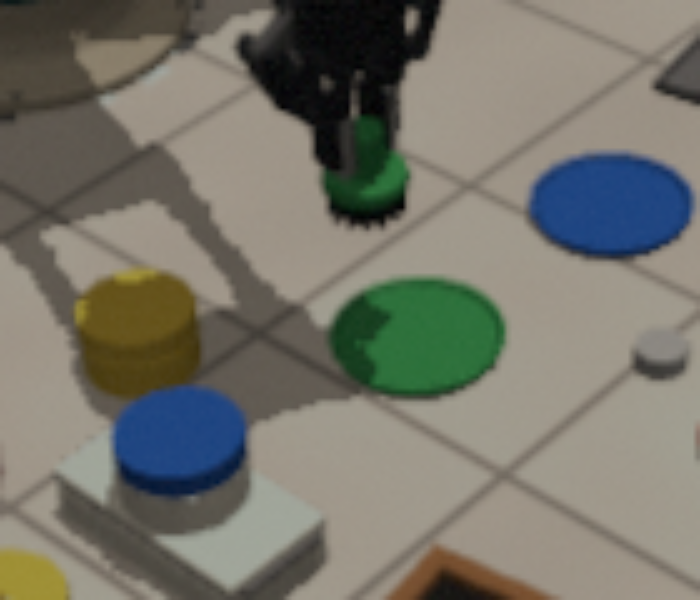

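The brush hangs upright at (365,180) in the gripper, and the jar stays put on the caddy at (180,460).

Call:
{"method": "drive_tool", "body": {
  "rows": [
    [0,-0.6,0.3,0],
    [0,-1.1,0.9,0],
    [0,-1.3,1.8,0],
    [0,-1.35,2.7,0],
    [0,-1.35,3.5,0],
    [0,-1.35,4.05,0],
    [0,-1.35,4.3,0],
    [0,-1.35,4.35,0]
  ]
}}

```text
clock: 4.13
position: [0.4241, -0.0864, 0.0578]
ee_rot: [-0.0, 1.0, -0.001, -0.001]
contact_force: [0.9, 0.1, -0.6]
width: 0.0231
gripper_force: 25.0
```

Call:
{"method": "drive_tool", "body": {
  "rows": [
    [0,0,0.02,0],
    [0,0,0.04,0],
    [0,0,0.06,0],
    [0,0,0.08,0],
    [0,0,0.1,0],
    [0,0,0.12,0],
    [0,0,0.14,0],
    [0,0,0.14,0]
  ]
}}

```text
clock: 4.8
position: [0.425, -0.0871, 0.0554]
ee_rot: [0.0, 1.0, -0.001, 0.0]
contact_force: [-1.2, 1.0, 3.9]
width: 0.0227
gripper_force: 25.3
```

Call:
{"method": "drive_tool", "body": {
  "rows": [
    [0,0,0,0],
    [0,0,0,0],
    [0,0,0,0],
    [0,0,0,0],
    [0,0,-0.3,0],
    [0,0,-1,0],
    [0,0,-2,0],
    [0,0,-3,0]
  ],
  "grip": 45
}}

```text
clock: 5.47
position: [0.4243, -0.0869, 0.1309]
ee_rot: [-0.0, 1.0, -0.001, -0.001]
contact_force: [1.5, 0.3, -0.2]
width: 0.0451
gripper_force: 0.0
```

Call:
{"method": "drive_tool", "body": {
  "rows": [
    [0,0.5,-0.8,0],
    [0.1,1.5,-1.4,0],
    [0.2,2.7,-1.6,0],
    [0.3,4.0,-1.6,0],
    [0.3,5.2,-1.6,0],
    [0.4,6.3,-1.6,0],
    [0.5,7.0,-1.6,0],
    [0.5,7.3,-1.6,0]
  ],
  "grip": 85
}}

```text
clock: 6.13
position: [0.4377, -0.2722, 0.1704]
ee_rot: [0.001, 1.0, -0.002, 0.001]
contact_force: [-0.8, -0.0, 0.9]
width: 0.0848
gripper_force: 0.0
```

```bash
python3 - <<'E'
from h import *
p,d=avg('scene',3);Ws=zmap('scene',d);Zs=Ws[:,:,2]*1000
cv2.imwrite('pics/b3.png',cv2.resize(p[150:270,160:300,::-1],(700,600)))
hs=cv2.cvtColor(p,cv2.COLOR_RGB2HSV).astype(int);b=(hs[...,0]>100)&(hs[...,0]<130)&(hs[...,1]>110)
m=blob((Zs>70)&(Zs<78)&b,(160,210,230,280));print('lid',m.sum(),(Ws[m].min(0)/2+Ws[m].max(0)/2).round(4),Ws[m].mean(0).round(4))
E
python3 go.py 438 -269 66 0
```

```text
lid 383 [ 0.4395 -0.2706  0.0737] [ 0.4407 -0.2716  0.0747]
t 6.28 pos [ 436.6 -268.8  169.8] yaw -0.15 tilt 0.10 w 85.3 F [-0.2  0.5  0.6] 0.0
go [0.06 0.01 4.15] -0.02h.py:27: RuntimeWarning: Mean of empty slice
  return np.mean([x[0] for x in a],0).astype(np.uint8),np.nan_to_num(np.nanmean(D,0)).astype(np.float32)
```

View pics/b3.png

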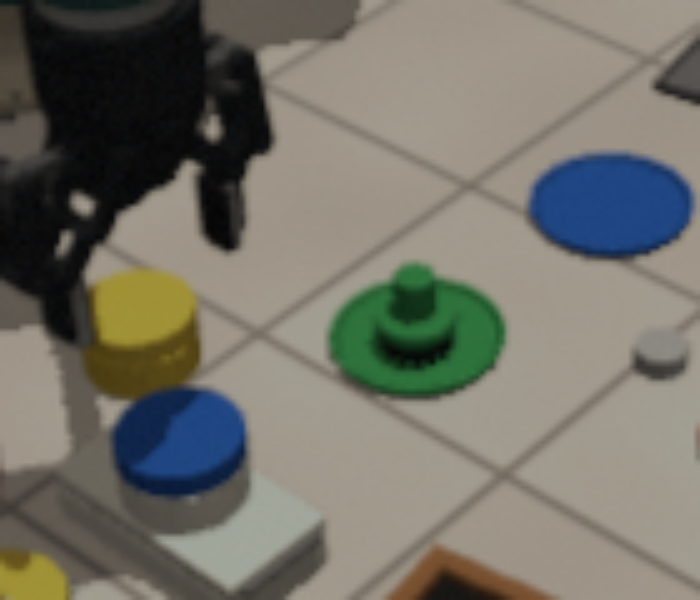

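The brush stands upright in the green dish at (415,320). The jar is undisturbed with its lid at (180,430), so it is next.

Call:
{"method": "drive_tool", "body": {
  "rows": [
    [0.06,0,0.4,0.02],
    [0.07,0,1.2,0.02],
    [0.07,0,2.2,0.02],
    [0.07,0,3.1,0.02],
    [0.07,0,3.8,0.02],
    [0.07,0,4.2,0.02],
    [0.07,0,4.3,0.02],
    [0.07,0,4.31,0.02]
  ]
}}

```text
clock: 6.95
position: [0.4386, -0.2685, 0.0617]
ee_rot: [-0.001, 1.0, -0.001, -0.001]
contact_force: [0.4, 0.7, -0.0]
width: 0.0853
gripper_force: 0.0
```

Call:
{"method": "drive_tool", "body": {
  "rows": [
    [0,0,0,0],
    [0,0,0,0],
    [0,0,0,0],
    [0,0,0,0],
    [0,0,0,0],
    [0,0,0,0],
    [0,0,0,0],
    [0,0,0,0]
  ],
  "grip": 58,
  "newtons": 30
}}

```text
clock: 7.62
position: [0.4395, -0.2699, 0.0635]
ee_rot: [0.001, 1.0, -0.002, 0.001]
contact_force: [1.3, 2.3, 6.5]
width: 0.0651
gripper_force: 34.0
```

```bash
python3 go.py 432 80 110 0
```

```text
t 7.62 pos [ 439.5 -269.9   63.5] yaw -0.25 tilt 0.14 w 65.1 F [1.3 2.3 6.5] 34.01866793632507
go [ -0.36 -13.99  -1.87] -0.04
```

Call:
{"method": "drive_tool", "body": {
  "rows": [
    [0,0,-0.3,0],
    [0,0,-1.0,0],
    [0,-0.3,-1.9,0],
    [0,-1.0,-2.4,0],
    [-0.1,-2.2,-2.6,0],
    [-0.1,-3.5,-2.6,0],
    [-0.2,-4.8,-2.6,0],
    [-0.2,-6.1,-2.6,0]
  ]
}}

```text
clock: 8.28
position: [0.4336, -0.1161, 0.1278]
ee_rot: [0.0, 1.0, -0.003, 0.0]
contact_force: [-0.3, -0.3, -1.7]
width: 0.065
gripper_force: 33.8
```

Call:
{"method": "drive_tool", "body": {
  "rows": [
    [0,-1.3,0,0],
    [-0.1,-2.6,0,0],
    [-0.1,-3.9,0,0],
    [-0.1,-5.1,0,0],
    [-0.15,-6.2,0,0],
    [-0.15,-7.1,0,0],
    [-0.15,-7.7,0,0],
    [-0.15,-7.9,0,0]
  ]
}}

```text
clock: 8.95
position: [0.4312, 0.0822, 0.1276]
ee_rot: [-0.0, 1.0, -0.001, 0.0]
contact_force: [0.0, -0.4, -1.1]
width: 0.0651
gripper_force: 33.8
```

```bash
python3 go.py 432 80 35 0
python3 - <<'E'
from h import *
p,d=avg('top',6);W=zmap('top',d);Z=W[:,:,2]*1000;np.savez('top2.npz',p=p,d=d)
m=blob((Z>25)&(Z<45),(300,175,338,245));print('caddy',rect(plane('top',contour(m),.034)),m.sum())
hsv=cv2.cvtColor(p,cv2.COLOR_RGB2HSV);H,S,V=[hsv[:,:,i].astype(int) for i in range(3)]
f=np.load('scene1.npz');q=f['p'];v=cv2.cvtColor(q,cv2.COLOR_RGB2HSV)[:,:,2]
q0=np.load('top1.npz')['p'];v0=cv2.cvtColor(q0,cv2.COLOR_RGB2HSV)[:,:,2].astype(int)
print(v0[205,115:175:3].tolist(), v0[172:246:3,140].tolist())
pd=eyes.get_image('scene')[0];cv2.imwrite('pics/j1.png',cv2.resize(pd[110:260,160:360,::-1],(800,600)))
E
```

```text
t 8.95 pos [431.2  82.2 127.6] yaw -0.08 tilt 0.03 w 65.1 F [ 0.  -0.4 -1.1] 33.78652632236481
go [0.03 0.09 3.7 ] -0.01
caddy ((438.66748046875, -266.55511474609375), (64.42463684082031, 133.81918334960938), 89.87380981445312) 1034
[132, 133, 133, 94, 83, 83, 83, 83, 83, 84, 84, 83, 84, 83, 71, 132, 132, 131, 132, 132] [134, 133, 128, 87, 84, 84, 83, 83, 84, 84, 84, 83, 84, 83, 83, 83, 83, 83, 82, 84, 83, 87, 130, 124, 132]
```

View pics/j1.png

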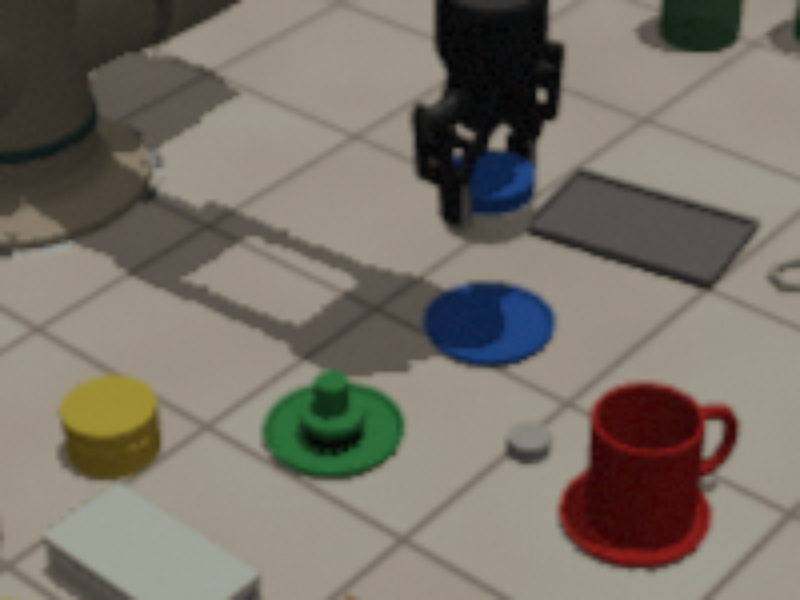

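The jar hangs upright at (490,195) above the blue dish at (490,322).

Call:
{"method": "drive_tool", "body": {
  "rows": [
    [0.03,0.08,0.4,0],
    [0.03,0.08,1.1,0],
    [0.03,0.08,1.9,0],
    [0.03,0.08,2.6,0],
    [0.03,0.08,3.15,0],
    [0.03,0.08,3.45,0],
    [0.03,0.08,3.58,0],
    [0.03,0.08,3.62,0]
  ]
}}

```text
clock: 9.97
position: [0.4322, 0.078, 0.0365]
ee_rot: [0.0, 1.0, -0.002, -0.0]
contact_force: [-0.0, -0.3, -1.2]
width: 0.0647
gripper_force: 33.8
```

Call:
{"method": "drive_tool", "body": {
  "rows": [
    [0,0,0.02,0],
    [0,0,0.04,0],
    [0,0,0.06,0],
    [0,0,0.08,0],
    [0,0,0.1,0],
    [0,0,0.12,0],
    [0,0,0.14,0],
    [0,0,0.16,0]
  ]
}}

```text
clock: 10.63
position: [0.4322, 0.0784, 0.0335]
ee_rot: [0.0, 1.0, -0.002, 0.0]
contact_force: [-2.9, -0.2, 13.7]
width: 0.0649
gripper_force: 35.0
```

```bash
python3 go.py 438 -268 100 0
python3 - <<'E'
from h import *
# grey tray from first top pictures, inside box, V<105
f=np.load('top1.npz');p=f['p'];v=cv2.cvtColor(p,cv2.COLOR_RGB2HSV)[:,:,2]
m=blob(v<108,(119,176,165,241));c=contour(m);P=plane('top',c,.009);r=rect(P);print('tray',m.sum(),r,circ(P))
f=np.load('scene1.npz');v=cv2.cvtColor(f['p'],cv2.COLOR_RGB2HSV)[:,:,2]
m=blob(v<108,(285,150,352,182));P=plane('scene',contour(m),.009);print('tray scene',m.sum(),rect(P),circ(P))
E
```

```text
t 10.63 pos [432.2  78.4  33.5] yaw -0.22 tilt 0.01 w 64.9 F [-2.9 -0.2 13.7] 35.00014543533325
go [ 0.29 13.86 -2.66] -0.04
tray 1958 ((444.6021728515625, 257.1390380859375), (190.7774200439453, 134.91184997558594), 0.6130772829055786) [444.1 259.3 111.5 143.5]
tray scene 995 ((447.6650390625, 254.41531372070312), (166.95166015625, 108.8013916015625), 9.351861953735352) [446.7 254.2  95.6 146.5]
```

Call:
{"method": "drive_tool", "body": {
  "rows": [
    [0,0,-0.06,0],
    [0,0,-0.06,0],
    [0,0,-0.06,0],
    [0,0,-0.06,0],
    [0,0,-0.4,0],
    [0,0,-1.2,0],
    [0,0,-2.2,0],
    [0,0,-3.2,0]
  ],
  "grip": 85
}}

```text
clock: 11.3
position: [0.4316, 0.0784, 0.1138]
ee_rot: [0.0, 1.0, -0.002, -0.001]
contact_force: [0.1, -0.6, -0.5]
width: 0.0853
gripper_force: 0.0
```

Call:
{"method": "drive_tool", "body": {
  "rows": [
    [0,0.5,-0.7,0],
    [0,1.5,-1.0,0],
    [0.1,2.9,-1.0,0],
    [0.1,4.3,-1.0,0],
    [0.1,5.7,-1.0,0],
    [0.2,7.1,-1.0,0],
    [0.2,8.5,-1.0,0],
    [0.25,9.8,-1.0,0]
  ]
}}

```text
clock: 11.97
position: [0.437, -0.1686, 0.1385]
ee_rot: [0.0, 1.0, -0.002, 0.0]
contact_force: [1.5, 0.7, 0.9]
width: 0.0851
gripper_force: 0.0
```

```bash
python3 go.py 438 -268 80 0
python3 - <<'E'
from h import *
for k in range(1):
    p,d=avg('scene',4)
Ws=zmap('scene',d);Zs=Ws[:,:,2]*1000
m=blob((Zs>29)&(Zs<38),(160,210,230,285));P=plane('scene',contour(m),.034);print('caddy',m.sum(),rect(P))
cv2.imwrite('pics/j2.png',cv2.resize(p[110:290,150:390,::-1],(800,600)))
p,d=avg('top',4);hs=cv2.cvtColor(p,cv2.COLOR_RGB2HSV).astype(int);W=zmap('top',d);Z=W[...,2]*1000
m=blob((Z>30)&(Z<50),(175,185,228,240));print('jar',m.sum(),circ(plane('top',contour(m),.044)))
f=np.load('top1.npz');v=cv2.cvtColor(f['p'],cv2.COLOR_RGB2HSV)[:,:,2]
m=cv2.morphologyEx((v<108).astype(np.uint8),cv2.MORPH_OPEN,np.ones((9,9)))>0
m=blob(m,(119,176,165,241));c=contour(m);print(c.min(0),c.max(0),rect(plane('top',c,.009)))
E
```

```text
t 11.97 pos [ 437.  -168.6  138.5] yaw -0.26 tilt 0.04 w 85.1 F [1.5 0.7 0.9] 0.0
go [0.05 3.98 2.34] -0.04
caddy 1052 ((439.41192626953125, -271.18170166015625), (68.89602661132812, 137.95997619628906), 89.3197021484375)
jar 398 [431.6  78.5  33.2  62.2]
[122 180] [160 235] ((446.27801513671875, 259.28265380859375), (167.96388244628906, 102.15670776367188), 9.387760162353516)h.py:27: RuntimeWarning: Mean of empty slice
  return np.mean([x[0] for x in a],0).astype(np.uint8),np.nan_to_num(np.nanmean(D,0)).astype(np.float32)
```

View pics/j2.png

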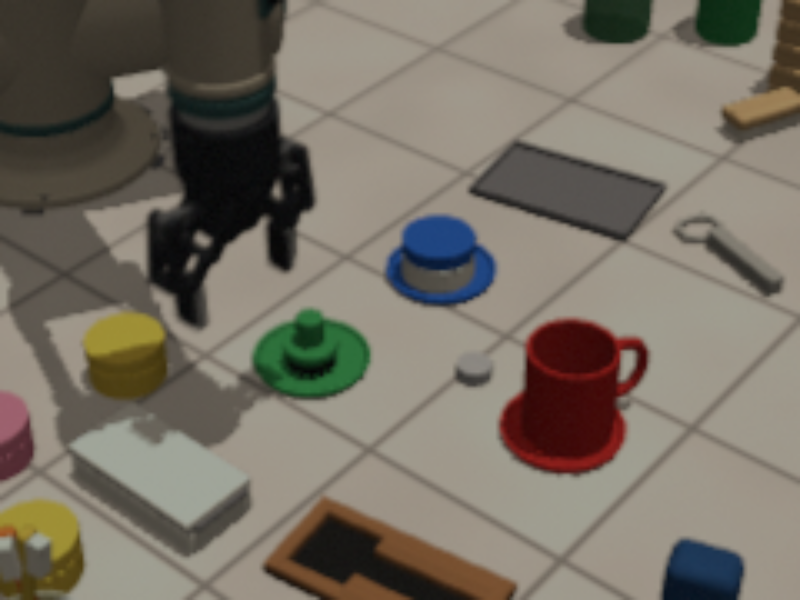

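The jar stands in the blue dish at (440,255), with the mug and brush undisturbed. The caddy is free at (160,480), so it is next.

Call:
{"method": "drive_tool", "body": {
  "rows": [
    [0.1,0.9,0,0],
    [0.14,2.0,0.2,0],
    [0.16,3.0,0.7,0],
    [0.16,3.7,1.3,0],
    [0.16,4.0,1.8,0],
    [0.16,4.0,2.2,0],
    [0.16,4.0,2.4,0],
    [0.16,4.0,2.4,0]
  ]
}}

```text
clock: 13.03
position: [0.4402, -0.2646, 0.0767]
ee_rot: [-0.001, 1.0, -0.001, -0.001]
contact_force: [0.3, -0.3, 1.0]
width: 0.0849
gripper_force: 0.0
```

```bash
python3 go.py 441 -269 30 0
```

```text
t 13.03 pos [ 440.2 -264.6   76.7] yaw -0.16 tilt 0.20 w 84.9 F [ 0.3 -0.3  1. ] 0.0
go [0.04 0.18 1.87] -0.03
```

Call:
{"method": "drive_tool", "body": {
  "rows": [
    [0,0,0.1,0],
    [0,0,0.2,0],
    [0,0,0.3,0],
    [0,0,0.4,0],
    [0,0,0.4,0],
    [0,0,0.4,0],
    [0,0,0.4,0],
    [0,0,0.4,0]
  ]
}}

```text
clock: 13.7
position: [0.4411, -0.2668, 0.068]
ee_rot: [0.0, 1.0, -0.002, 0.0]
contact_force: [-0.8, -1.4, -0.3]
width: 0.0851
gripper_force: 0.0
```

```bash
python3 go.py 441 -269 30 0
```

```text
t 13.70 pos [ 441.1 -266.8   68. ] yaw -0.23 tilt 0.03 w 85.1 F [-0.8 -1.4 -0.3] 0.0
go [-0.01  0.09  1.52] -0.04
```

Call:
{"method": "drive_tool", "body": {
  "rows": [
    [0,0.08,0.2,0],
    [0,0.08,0.5,0],
    [0,0.08,0.8,0],
    [0,0.08,1.1,0],
    [0,0.08,1.35,0],
    [0,0.08,1.48,0],
    [0,0.08,1.52,0],
    [0,0.08,1.52,0]
  ]
}}

```text
clock: 14.37
position: [0.4408, -0.2685, 0.0293]
ee_rot: [-0.0, 1.0, -0.002, -0.0]
contact_force: [-0.5, -0.4, -0.1]
width: 0.0847
gripper_force: 0.0
```

Call:
{"method": "drive_tool", "body": {
  "rows": [
    [0,0,0,0],
    [0,0,0,0],
    [0,0,0,0],
    [0,0,0,0],
    [0,0,0,0],
    [0,0,0,0],
    [0,0,0,0],
    [0,0,0,0]
  ],
  "grip": 55,
  "newtons": 40
}}

```text
clock: 15.03
position: [0.4414, -0.2689, 0.0303]
ee_rot: [0.0, 1.0, -0.002, 0.0]
contact_force: [0.0, 0.1, 5.2]
width: 0.0651
gripper_force: 46.4
```

```bash
python3 go.py 447 257 100 9.6
```

```text
t 15.03 pos [ 441.4 -268.9   30.3] yaw -0.23 tilt 0.07 w 65.1 F [0.  0.1 5.2] 46.36398911476135
go [  0.14 -21.04  -2.8 ] -1.64
```

Call:
{"method": "drive_tool", "body": {
  "rows": [
    [0,0,-0.3,0],
    [0,0,-0.9,0],
    [0,0,-1.8,0],
    [0,-0.3,-2.7,0],
    [0,-1.0,-3.3,0],
    [0,-2.0,-3.6,0],
    [0,-3.1,-3.6,0],
    [0,-4.3,-3.6,0]
  ]
}}

```text
clock: 15.7
position: [0.4414, -0.1607, 0.1205]
ee_rot: [0.0, 1.0, -0.003, 0.001]
contact_force: [-0.9, 0.1, -0.9]
width: 0.0653
gripper_force: 45.6
```

Call:
{"method": "drive_tool", "body": {
  "rows": [
    [0,-1.25,0,0],
    [0,-2.5,0,0],
    [0,-3.75,0,-0.2],
    [0,-5.0,0,-0.5],
    [0,-6.25,0,-0.8],
    [0,-7.5,0,-1.1],
    [0,-8.7,0,-1.4],
    [0,-9.8,0,-1.64]
  ]
}}

```text
clock: 16.37
position: [0.4415, 0.0856, 0.1197]
ee_rot: [-0.0, 0.996, 0.085, -0.0]
contact_force: [0.3, -0.8, -1.4]
width: 0.0651
gripper_force: 45.5
```

```bash
python3 go.py 447 257 100 9.6
```

```text
t 16.37 pos [441.5  85.6 119.7] yaw 9.72 tilt 0.05 w 65.1 F [ 0.3 -0.8 -1.4] 45.549171566963196
go [ 1.37 -6.72  0.79] 0.02
```

Call:
{"method": "drive_tool", "body": {
  "rows": [
    [0.2,-1.1,0,0],
    [0.45,-2.2,0,0],
    [0.7,-3.3,0,0],
    [0.9,-4.4,0.1,0],
    [1.1,-5.4,0.2,0],
    [1.25,-6.1,0.4,0],
    [1.33,-6.5,0.6,0],
    [1.37,-6.72,0.79,0]
  ]
}}

```text
clock: 17.03
position: [0.4477, 0.2562, 0.0995]
ee_rot: [0.0, 0.996, 0.085, -0.0]
contact_force: [-0.7, -0.5, -0.8]
width: 0.0653
gripper_force: 45.5
```

```bash
python3 - <<'E'
from h import *
p,d=avg('top',4);Z=zmap('top',d)[...,2]*1000
p2=eyes.get_image('scene')[0];cv2.imwrite('pics/c1.png',cv2.resize(np.hstack([p2[90:210,250:400],p[160:280,90:240]])[:,:,::-1],(800,320)))
E
python3 go.py 447 257 37 9.6
```

```text
t 17.28 pos [448.  254.1  99.9] yaw 9.57 tilt 0.06 w 65.0 F [-1.  -0.5 -1.2] 45.523502826690674
go [-0.02 -0.12  2.52] -0.01
```

View pics/c1.png

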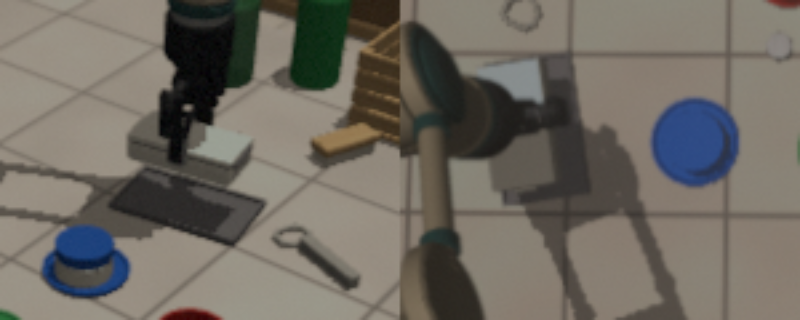

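The caddy is held level at (190,150), directly over the grey tray at (190,205) and turned with it. I set it down.

Call:
{"method": "drive_tool", "body": {
  "rows": [
    [0,-0.08,0.3,0],
    [0,-0.08,0.8,0],
    [0,-0.08,1.3,0],
    [0,-0.08,1.8,0],
    [0,-0.08,2.15,0],
    [0,-0.08,2.38,0],
    [0,-0.08,2.48,0],
    [0,-0.08,2.5,0]
  ]
}}

```text
clock: 17.95
position: [0.4478, 0.2569, 0.0371]
ee_rot: [0.0, 0.997, 0.084, -0.0]
contact_force: [-0.4, 0.6, -1.2]
width: 0.0647
gripper_force: 45.6
```

Call:
{"method": "drive_tool", "body": {
  "rows": [
    [0,0,0.02,0],
    [0,0,0.04,0],
    [0,0,0.06,0],
    [0,0,0.08,0],
    [0,0,0.1,0],
    [0,0,0.12,0],
    [0,0,0.14,0],
    [0,0,0.14,0]
  ]
}}

```text
clock: 18.62
position: [0.4479, 0.2572, 0.0343]
ee_rot: [0.0, 0.996, 0.084, 0.0]
contact_force: [-1.3, 0.5, 2.9]
width: 0.0652
gripper_force: 45.9
```

Call:
{"method": "drive_tool", "body": {
  "rows": [
    [0,0,-0.04,0],
    [0,0,-0.04,0],
    [0,0,-0.04,0],
    [0,0,-0.04,0],
    [0,0,-0.3,0],
    [0,0,-1.0,0],
    [0,0,-2.0,0],
    [0,0,-3.0,0]
  ],
  "grip": 85
}}

```text
clock: 19.28
position: [0.4473, 0.2569, 0.1097]
ee_rot: [0.0, 0.996, 0.084, -0.001]
contact_force: [0.7, -0.0, 0.0]
width: 0.085
gripper_force: 0.0
```

Call:
{"method": "drive_tool", "body": {
  "rows": [
    [-0.3,0.3,-0.8,0.5],
    [-1.0,1.0,-1.3,1.0],
    [-2,2,-1.5,1],
    [-3,3,-1.5,1],
    [-4,3.5,-1.5,1],
    [-5,4,-1.5,1],
    [-5.5,4.2,-1.5,1],
    [-5.6,4.3,-1.5,1]
  ],
  "grip": 45
}}

```text
clock: 19.95
position: [0.3252, 0.127, 0.1466]
ee_rot: [0.0, 1.0, 0.031, -0.001]
contact_force: [0.2, 0.8, 1.2]
width: 0.045
gripper_force: 0.0
```

```bash
python3 - <<'E' 2>/dev/null
from h import *
p,d=avg('top',6);W=zmap('top',d);Z=W[...,2]*1000
p2,d2=avg('scene',6);W2=zmap('scene',d2);Z2=W2[...,2]*1000
cv2.imwrite('pics/c2.png',cv2.resize(np.hstack([p2[90:210,250:400],p[120:240,90:240]])[:,:,::-1],(800,320)))
m=blob((Z>30)&(Z<46),(112,170,172,245));print('caddy',m.sum(),rect(plane('top',contour(m),.038)))
from scipy.spatial.transform import Rotation
for n,w,z,r in(('top',W,Z,(120,125,160,178)),('scene',W2,Z2,(350,165,390,202))):
    m=blob((z>12)&(z<24),r);P=plane(n,contour(m),.018);q=w[m][:,:2];a=np.linalg.svd(q-q.mean(0),full_matrices=False)[2][0]
    print(n,'handle',m.sum(),rect(P),q.mean(0)*1e3,np.degrees(np.arctan2(a[1],a[0])))
def tr(n,p,w,z,rw):
    hs=cv2.cvtColor(p,cv2.COLOR_RGB2HSV).astype(int)
    m=blob(((hs[...,0]<20)&(hs[...,1]>110))|(hs[...,2]<60),rw);P=plane(n,contour(m),.010);print(n,'wood',m.sum(),rect(P))
    m=blob(hs[...,2]<58,rw);P=plane(n,contour(m),.003);print(n,'pocket',rect(P),(plane(n,np.argwhere(m)[:,::-1],.003)[:,:2].mean(0)*1e3).round(1))
tr('top',p,W,Z,(280,115,326,182));tr('scene',p2,W2,Z2,(222,252,310,312))
E
python3 go.py 634 255 110 -22.4
```

```text
caddy 1042 ((445.1367492675781, 255.16546630859375), (133.7415313720703, 67.85073852539062), 9.455729484558105)
top handle 168 ((634.5655517578125, 256.7406921386719), (17.06364631652832, 89.08243560791016), 67.58496856689453) [634.18229801 257.30360157] 157.7514448131813
scene handle 134 ((634.0643920898438, 252.7808837890625), (21.501068115234375, 92.9448013305664), 66.3641357421875) [635.09289234 252.90999039] -21.785177061707532
top wood 1348 ((627.3507690429688, -226.81826782226562), (161.3211212158203, 76.5934829711914), 7.744774341583252)
top pocket ((629.4620361328125, -234.14990234375), (134.47898864746094, 51.31611251831055), 0.46061888337135315) [ 616.8 -229.9]
scene wood 1866 ((628.5286865234375, -231.47854614257812), (163.5376739501953, 82.97855377197266), 7.871366024017334)
scene pocket ((622.1434936523438, -222.8347625732422), (137.40455627441406, 50.98445129394531), 9.147388458251953) [ 611.5 -225.6]
t 20.55 pos [327.9 128.  146.4] yaw 3.63 tilt 0.02 w 44.9 F [0.1 0.  0.9] 0.0
go [12.54 -4.29  1.45] 4.34
```

View pics/c2.png

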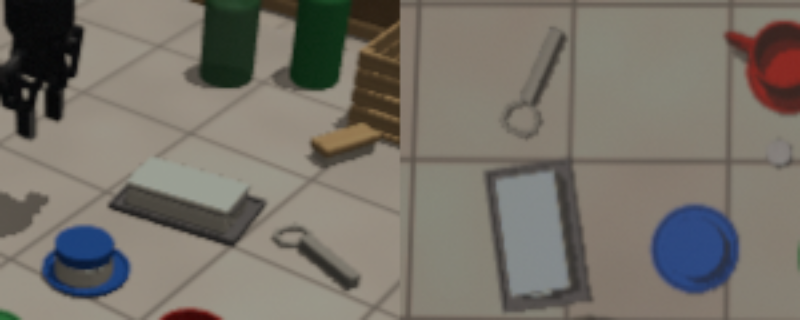

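The caddy sits inside the grey tray, parallel to it: scene inset (185,195), top inset (535,235). The cleaner lies at (315,255) in the scene inset and (535,85) in the top one. Both cameras agree that the cleaner-to-pocket shift is about (+12.5, -482) mm with a 30° turn.

Call:
{"method": "drive_tool", "body": {
  "rows": [
    [0.8,-0.3,0,0.4],
    [2.2,-0.75,0,1.0],
    [3.7,-1.27,0,1.6],
    [5.2,-1.78,0,2.2],
    [6.7,-2.3,0.2,2.8],
    [8.2,-2.8,0.5,3.4],
    [9.6,-3.28,0.8,4.0],
    [10.6,-3.63,1.0,4.31]
  ]
}}

```text
clock: 21.22
position: [0.5896, 0.2364, 0.1202]
ee_rot: [-0.0, 0.981, -0.194, 0.001]
contact_force: [-0.1, 0.0, -0.3]
width: 0.0454
gripper_force: 0.0
```

```bash
python3 go.py 634.5 255 60 -22.2
```

```text
t 21.22 pos [589.6 236.4 120.2] yaw -22.39 tilt 0.07 w 45.4 F [-0.1  0.  -0.3] 0.0
go [ 1.37 -1.37  2.41] -0.03
```

Call:
{"method": "drive_tool", "body": {
  "rows": [
    [0.5,-0.5,0.3,-0.03],
    [1.0,-1.0,0.9,-0.03],
    [1.37,-1.37,1.5,-0.03],
    [1.37,-1.37,2.0,-0.03],
    [1.37,-1.37,2.3,-0.03],
    [1.37,-1.37,2.41,-0.03],
    [1.37,-1.37,2.41,-0.03],
    [1.37,-1.37,2.41,-0.03]
  ]
}}

```text
clock: 21.88
position: [0.6311, 0.2538, 0.0618]
ee_rot: [-0.0, 0.982, -0.191, 0.0]
contact_force: [1.6, 0.3, 0.6]
width: 0.0449
gripper_force: 0.0
```

```bash
python3 go.py 634.5 255 30 -22.2
```

```text
t 21.88 pos [631.1 253.8  61.8] yaw -22.07 tilt 0.02 w 44.9 F [1.6 0.3 0.6] 0.0
go [ 0.11 -0.1   1.27] 0.02
```

Call:
{"method": "drive_tool", "body": {
  "rows": [
    [0.05,-0.05,0.3,0],
    [0.08,-0.05,0.6,0],
    [0.08,-0.05,0.9,0],
    [0.08,-0.05,1.1,0],
    [0.08,-0.05,1.22,0],
    [0.08,-0.05,1.27,0],
    [0.08,-0.05,1.27,0],
    [0.08,-0.05,1.27,0]
  ]
}}

```text
clock: 22.55
position: [0.6336, 0.2542, 0.0295]
ee_rot: [0.0, 0.982, -0.191, 0.0]
contact_force: [0.6, -0.6, 1.0]
width: 0.0448
gripper_force: 0.0
```

Call:
{"method": "drive_tool", "body": {
  "rows": [
    [0,0,0,0],
    [0,0,0,0],
    [0,0,0,0],
    [0,0,0,0],
    [0,0,0,0],
    [0,0,0,0],
    [0,0,0,0],
    [0,0,0,0]
  ],
  "grip": 8,
  "newtons": 40
}}

```text
clock: 23.22
position: [0.6339, 0.2544, 0.0301]
ee_rot: [-0.0, 0.982, -0.191, 0.001]
contact_force: [0.5, -0.4, 4.6]
width: 0.0146
gripper_force: 41.2
```

```bash
python3 go.py 646.9 -227 180 7.8
```

```text
t 23.22 pos [633.9 254.4  30.1] yaw -22.07 tilt 0.07 w 14.6 F [ 0.5 -0.4  4.6] 41.213117837905884
go [ 7.72 17.64 -6.  ] -4.98
```

Call:
{"method": "drive_tool", "body": {
  "rows": [
    [0,0,-0.2,0],
    [0,0,-0.5,0],
    [0,0,-1.1,0],
    [0,0,-1.9,0],
    [0,0,-2.8,0],
    [0,0,-3.7,0],
    [0,0,-4.5,0],
    [0,0,-5.0,0]
  ]
}}

```text
clock: 23.88
position: [0.634, 0.2543, 0.1571]
ee_rot: [-0.0, 0.982, -0.191, 0.001]
contact_force: [0.7, -0.1, 0.3]
width: 0.0146
gripper_force: 40.6
```

```bash
python3 - <<'E'
from h import *
p2=eyes.get_image('scene')[0];cv2.imwrite('pics/k1.png',cv2.resize(p2[90:230,270:450,::-1],(720,560)))
E
python3 go.py 646.9 -227 155 7.8
```

```text
t 23.93 pos [635.1 254.6 159.3] yaw -22.07 tilt 0.37 w 14.5 F [1.5 0.3 1.3] 40.59544086456299
go [ 7.67 17.68  0.15] -4.98
```

View pics/k1.png

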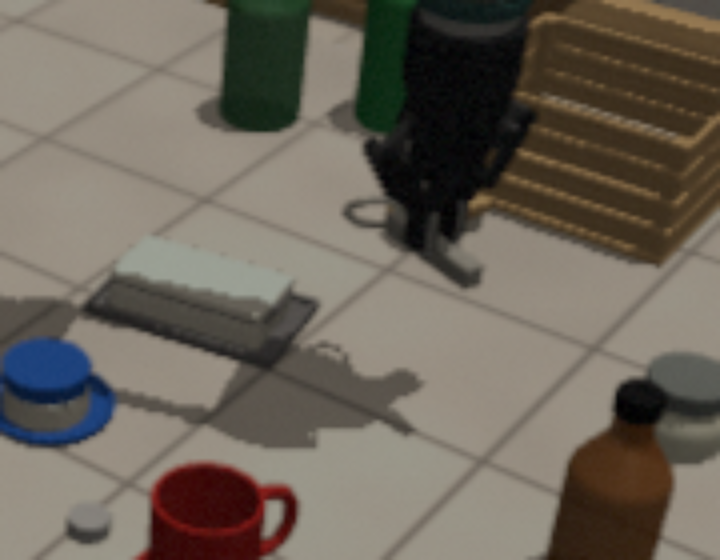

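The cleaner is held level at (420,235), loop to the left. Now I carry it across above the mug.

Call:
{"method": "drive_tool", "body": {
  "rows": [
    [0.25,0.55,0,-0.3],
    [0.7,1.6,0,-0.8],
    [1.2,2.75,0,-1.4],
    [1.7,3.9,0,-2.0],
    [2.2,5.05,0,-2.6],
    [2.7,6.2,0,-3.2],
    [3.2,7.35,0,-3.8],
    [3.7,8.5,0,-4.4]
  ]
}}

```text
clock: 24.6
position: [0.6385, 0.021, 0.1537]
ee_rot: [0.0, 0.999, 0.039, -0.001]
contact_force: [0.5, 0.1, -1.2]
width: 0.0148
gripper_force: 40.6
```

```bash
python3 go.py 646.9 -227 155 7.8
```

```text
t 24.60 pos [638.5  21.  153.7] yaw 4.51 tilt 0.11 w 14.8 F [ 0.5  0.1 -1.2] 40.582467913627625
go [-0.44  9.92 -0.05] -0.55
```

Call:
{"method": "drive_tool", "body": {
  "rows": [
    [-0.1,1.1,0,-0.2],
    [-0.15,2.3,0,-0.4],
    [-0.2,3.6,0,-0.55],
    [-0.25,5.0,0,-0.55],
    [-0.3,6.4,0,-0.55],
    [-0.35,7.8,0.2,-0.55],
    [-0.4,9.0,0.5,-0.55],
    [-0.44,9.9,1.0,-0.55]
  ]
}}

```text
clock: 25.27
position: [0.6472, -0.2283, 0.1297]
ee_rot: [0.001, 0.998, 0.066, 0.001]
contact_force: [0.9, -0.6, -0.5]
width: 0.0146
gripper_force: 40.6
```

Call:
{"method": "drive_tool", "body": {
  "rows": [
    [0,0,0.4,0],
    [0,0,0.9,0],
    [0,0,1.4,0],
    [0,0,1.8,0],
    [0,0,2.0,0],
    [0,0,2.0,0],
    [0,0,2.0,0],
    [0,0,2.0,0]
  ]
}}

```text
clock: 25.93
position: [0.6476, -0.225, 0.0803]
ee_rot: [0.0, 0.998, 0.067, 0.001]
contact_force: [0.3, -0.1, -0.5]
width: 0.0149
gripper_force: 40.6
```

```bash
python3 - <<'E'
from h import *
p2=avg('scene',3)[0];p=avg('top',3)[0];cv2.imwrite('pics/k2.png',cv2.resize(np.hstack([p2[210:320,210:330],p[100:210,260:380]])[:,:,::-1],(800,366),interpolation=2))
E
python3 go.py 646.4 -227.4 40 7.8
```

```text
t 26.23 pos [ 647.3 -225.2   80.1] yaw 7.63 tilt 0.05 w 14.5 F [-0.2  0.6 -0.9] 40.58160424232483
go [-0.05  0.08  1.6 ] -0.03h.py:27: RuntimeWarning: Mean of empty slice
  return np.mean([x[0] for x in a],0).astype(np.uint8),np.nan_to_num(np.nanmean(D,0)).astype(np.float32)
```

View pics/k2.png

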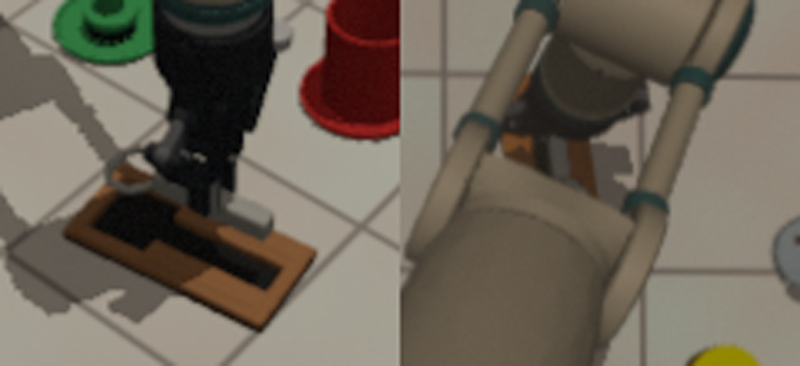

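The cleaner hovers level over the wooden tray at (200,195), aligned with the pocket, loop over the wide recess. I go down in small steps and watch the force.

Call:
{"method": "drive_tool", "body": {
  "rows": [
    [-0.04,0.09,0.2,-0.03],
    [-0.04,0.09,0.5,-0.03],
    [-0.04,0.09,0.8,-0.03],
    [-0.04,0.09,1.1,-0.03],
    [-0.04,0.09,1.3,-0.03],
    [-0.04,0.09,1.4,-0.03],
    [-0.04,0.09,1.44,-0.03],
    [-0.04,0.09,1.44,-0.03]
  ]
}}

```text
clock: 26.9
position: [0.6463, -0.2274, 0.0431]
ee_rot: [-0.0, 0.998, 0.068, -0.0]
contact_force: [0.6, 0.9, -1.0]
width: 0.0148
gripper_force: 40.6
```

```bash
python3 - <<'E'
from h import *
p2=eyes.get_image('scene')[0];cv2.imwrite('pics/k3.png',cv2.resize(p2[240:315,220:320,::-1],(800,600),interpolation=2))
E
python3 go.py 646.4 -227.6 35 7.8
```

```text
t 26.95 pos [ 646.5 -227.5   43.5] yaw 7.81 tilt 0.01 w 14.8 F [-1.   0.1 -0.5] 40.57979643344879
go [-0.01  0.    0.34] 0.0
```

View pics/k3.png

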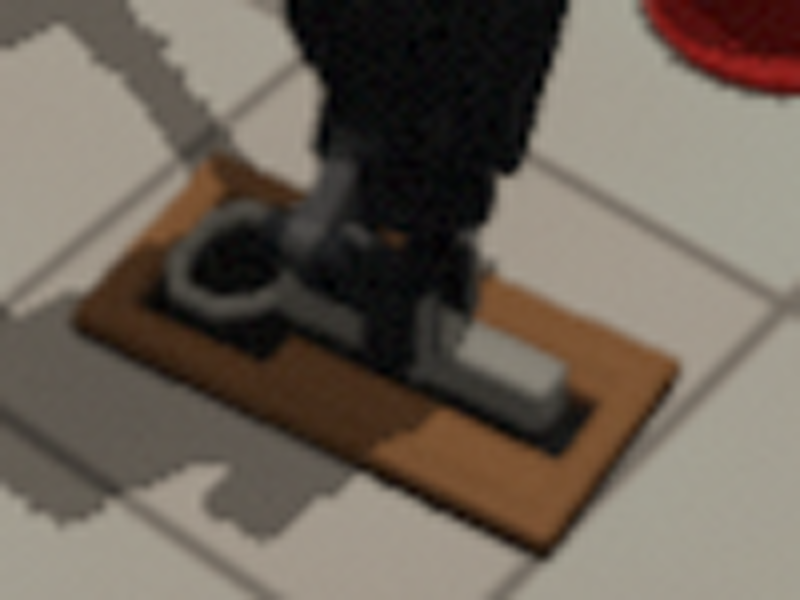

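The cleaner (loop at (225,260), handle end at (550,390)) sits just above the pocket outline. I continue down.

Call:
{"method": "drive_tool", "body": {
  "rows": [
    [0,0,0.08,0],
    [0,0,0.14,0],
    [0,0,0.2,0],
    [0,0,0.25,0],
    [0,0,0.28,0],
    [0,0,0.31,0],
    [0,0,0.33,0],
    [0,0,0.34,0]
  ]
}}

```text
clock: 27.62
position: [0.6464, -0.2275, 0.035]
ee_rot: [0.0, 0.998, 0.068, -0.0]
contact_force: [-0.1, 0.6, -0.5]
width: 0.0148
gripper_force: 40.6
```

Call:
{"method": "drive_tool", "body": {
  "rows": [
    [0,0,0.02,0],
    [0,0,0.04,0],
    [0,0,0.06,0],
    [0,0,0.08,0],
    [0,0,0.1,0],
    [0,0,0.11,0],
    [0,0,0.11,0],
    [0,0,0.11,0]
  ]
}}

```text
clock: 28.28
position: [0.6464, -0.2274, 0.0332]
ee_rot: [0.0, 0.998, 0.068, 0.0]
contact_force: [-2.0, 0.9, 5.6]
width: 0.0143
gripper_force: 41.3
```

Contact came at 33.2 mm, which is the floor height expected. I open and lift.

Call:
{"method": "drive_tool", "body": {
  "rows": [
    [0,0,-0.03,0],
    [0,0,-0.03,0],
    [0,0,-0.03,0],
    [0,0,-0.03,0],
    [0,0,-0.2,0],
    [0,0,-0.8,0],
    [0,0,-1.6,0],
    [0,0,-2.6,0]
  ],
  "grip": 45
}}

```text
clock: 28.95
position: [0.6453, -0.227, 0.0964]
ee_rot: [-0.001, 0.998, 0.068, -0.002]
contact_force: [-0.7, -0.6, 0.1]
width: 0.0454
gripper_force: 0.0
```

Call:
{"method": "drive_tool", "body": {
  "rows": [
    [-0.2,0,-0.9,0],
    [-0.8,-0.3,-1.8,0],
    [-1.8,-0.5,-2.8,0],
    [-2.8,-0.5,-3.6,0],
    [-3.8,-0.5,-4,0],
    [-4.8,-0.5,-4,0],
    [-5.6,-0.5,-4,0],
    [-6,-0.5,-4,0]
  ]
}}

```text
clock: 29.62
position: [0.4937, -0.2353, 0.198]
ee_rot: [0.0, 0.998, 0.068, -0.0]
contact_force: [-0.6, -0.0, -0.0]
width: 0.0449
gripper_force: 0.0
```

Call:
{"method": "drive_tool", "body": {
  "rows": [
    [-0.6,0,0,0],
    [-1.4,0,0,0],
    [-2.2,0,0,0],
    [-2.8,0,0,0],
    [-3,0,0,0],
    [-3,0,0,0],
    [-3,0,0,0],
    [-3,0,0,0]
  ]
}}

```text
clock: 30.28
position: [0.4229, -0.2459, 0.1974]
ee_rot: [0.0, 0.998, 0.068, 0.001]
contact_force: [-0.1, 0.2, 0.1]
width: 0.0449
gripper_force: 0.0
```

```bash
python3 - <<'E' 2>/dev/null
from h import *
p2,d2=avg('scene',4);W=zmap('scene',d2);Z=W[...,2]*1000
cv2.imwrite('pics/end.png',np.vstack([cv2.resize(p2[140:320,140:400,::-1],(800,554))]))
m=blob((Z>15.5)&(Z<30),(240,255,305,305));print('handle',m.sum(),np.percentile(Z[m],[5,50,95]).round(1),W[m].mean(0).round(3))
p,d=avg('top',4);cv2.imwrite('pics/end2.png',cv2.resize(p[110:250,110:360,::-1],(800,448)))
E
python3 go.py
```

```text
handle 243 [16.8 21.3 22.8] [ 0.646 -0.231  0.021]
t 30.68 pos [ 422.  -245.6  197.2] yaw 7.83 tilt 0.00 w 45.1 F [ 0.1  0.8 -0.5] 0.0
```

View pics/end.png

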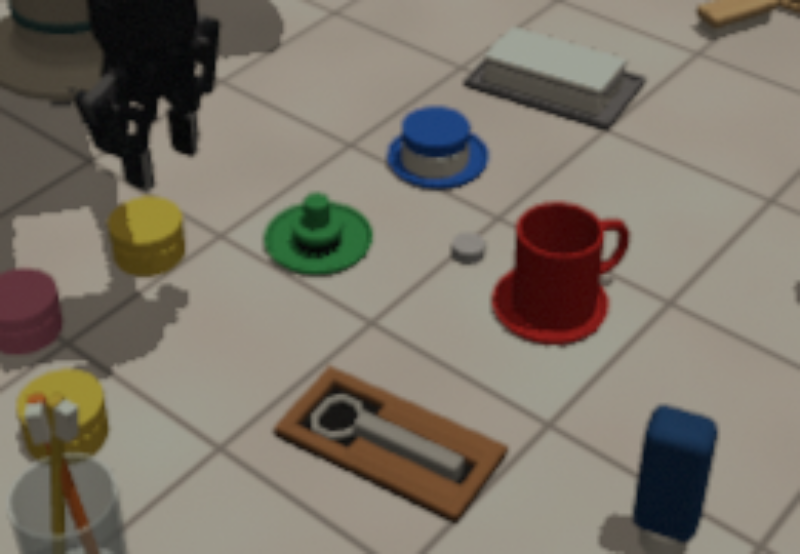

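The picture shows the brush in the green dish (317,235), the jar in the blue dish (437,145) and the caddy in the grey tray (555,75). The cleaner is down in its pocket (390,430), handle top at 21.3 mm = 3 + 18. The mug (557,265) and glass (65,500) are where they were, and the gripper touches nothing, so I hand in.

```bash
python3 -c "
from rig import order
print(order.sign_off())"
```

```text
the job is handed in; nothing more can be done
None
```

I handed the job in at about 31 s: in the last picture the brush, jar and caddy stand upright in their own places, the cleaner lies down in its cut-out, and the mug and toothbrush glass have not moved; no verdict came back.

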